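Seat a link arm in the saddle cradle and hold a bore probe in its eye

ROBOT

A 6-joint arm with a two-finger parallel gripper is mounted at the origin on the work surface. World frame = base frame: x ahead of the robot, y to its left, z up, the work surface at z = 0. Lengths are in m, angles in degrees, forces in N, time in s.
With the tool pointing down it reaches from about 0.4 to 0.825 m from the base axis. Payload 7 kg.
Tool frame: the origin (TCP) lies midway between the tips of the shut fingers; the grasp point (between the pads) lies 19 mm behind it; z points along the fingers, y is the line along which they close (so a half turn about z gives the same grasp; the last joint's range is limited). The gripper opens to 88 mm and grips with 3 to 60 N. Pads are 19 mm wide; open, the fingers measure 130 mm over their backs; the gripper's body (78 mm by 193 mm) begins 47 mm behind the grasp point.
Start: joints at [89.273, 20.546, 0.682, 0, -70.136, -16.507], TCP at [0.2, 0.645, 0.227] pointing down, gripper open.
Joint ranges: [-176.03, 176.03], [-82.01, 121.73], [-58.28, 71.71], [-173.87, 95.51], [-174.79, -0.11], [-173.66, 173.66]. Speed limits (degrees/s): [136.94, 136.94, 172.46, 180, 180, 180].

INTERFACE

Orientations are given as a 3x3 rotation matrix whose columns are the frame's x, y, z axes.
In Python, from rig import robot gives the robot as it stands. Calls block until the motion is done:
- robot.goto(position, orientation): joint-space move of the TCP to a pose.
- robot.servo_line(position, ori=None, speed=0.15): straight line of the TCP; ori=None keeps the orientation; speed is the mean speed in m/s.
- robot.movej(angles): joint-space move.
- robot.move_gripper(opening): opening from 0.0 (shut) to 1.0 (fully open); the grip force is fixed at half the most; returns when the fingers have stopped.
- robot.dwell(seconds).
- robot.ik(position, orientation): joint angles nearest the present ones, or None.
- robot.grab_frame(name): name is "scene" or "top" or "wrist"; returns (picture, depth): 480x640x3 uint8, red, green, blue; 480x640 float32, m along the optical axis (not along the pixel's ray), 0 where there is no reading.
- robot.camera_info(name): a dict with "vfov" (degrees; the focal length in pixels is half the picture's height over the tangent of half this angle, whatever the lens; pixels are square), "cx", "cy" (the principal point, pixels), "view" (4x4, takes a point from world to camera coordinates); the wrist camera has in their place "T_tool_cam" (4x4, takes a point from camera to tool coordinates, whose origin is the TCP and whose axes are the flange's). Camera axes: x right, y down, z forward; pixel columns grow to the right and rows downward; lengths in m; the calibration is good to about 2 mm. The wrist camera is an equidistant fisheye: a pixel r from the principal point sees the ray r / f radians off the axis. A picture is of the moment at which its call begins: read the wrist's pose just before it. camera_info takes no time and is no camera call.
A pose or a line that the arm cannot do raises robot.Unreachable and nothing moves.
- robot.job_done(): hands the job in; it is judged then, once.
Readings, each from a call of its own:
- robot.read_t(): time.
- robot.read_qpos(): joint angles.
- robot.read_qvel(): joint speeds.
- robot.read_effort(): joint torques, N m.
- robot.read_position(): TCP position.
- robot.read_tcp_rot(): TCP orientation.
- robot.read_force(): force on the tool from outside, world axes, zero at the start.
- robot.read_ft_torque(): the same for the moment, N m.
- robot.read_grip_width(): opening from 0.0 (shut) to 1.0 (fully open).
- robot.read_finger_force(): force on a finger pad.
Only numpy, scipy, OpenCV 4.12 (cv2) and the standard library are available. Lean on these libraries where they do the work, as an engineer would, in place of code of your own. Each camera call takes 0.05 s, during which the arm holds its last target. There are 200 camera calls.

TASK

Lay the aluminium link arm lengthwise in the two saddle notches of the cradle so that it sits level and fully down, setting it down rather than dropping it, and let go of it. Then take the bore probe out of its stand and lower its stem from above, upright, through the middle of the link's eye without touching the link, until about 20 mm of stem stands out below the eye. Finish still holding the probe there, steady and centred, touching nothing else; leave the yellow bin, the dish and the screwdriver where they are.

Things in the scene. Friction and masses are not known exactly. Their poses are not given: they have to be found in the camera images.
- link_mid (a point): Centre (half-way up, at the balance point) of the loose cast-aluminium link arm, which starts flat on the bench. x runs along it towards the eye, z up. Shank 18 mm wide, running 68 mm each way from here; at +x the round eye (52 mm outside), at -x a flat lug 40 mm wide (x = -70 to -104 mm). All of it is 16 mm high, so this point is 8 mm above what it lies on.
- link_eye (a point): Centre of the bore of the link's eye, half-way up its 16 mm height, 94 mm from link_mid along +x. The bore is 30 mm across, goes right through and its axis is z.
- link: The link arm as a body, about 0.24 kg; origin 8 mm below link_mid (underside), same axes.
- cradle: The fixed cradle, blue base 124 x 72 x 12 mm with two upright saddles; origin at the middle of its underside, x along it. Saddles 16 mm thick, 56 mm wide, centred at x = -45 and +45 mm, open between them down to the base. Each notch is 22 mm wide for its lowest 8 mm, then flares to 42 mm at its mouth, 77 mm above the bench.
- cradle_seat (a point): Point mid-way between the cradle's two saddles, level with the notch floors, 55 mm above the bench. x runs along the cradle through both notches, y across, z up. The middle of a seated link comes here (link_mid 8 mm above), its eye overhanging either end (both are right) with 55 mm free below it.
- probe_handle (a point): Centre (half-way up) of the handle of the loose bore probe, the part to grip: an upright black cylinder 24 mm across, 50 mm high, z up. In its stand this point is 121 mm above the bench. Below the handle: a collar 36 mm across, 6 mm thick, then a round steel stem 10 mm across, 80 mm long.
- probe_tip (a point): Lower end of the probe's stem, on its axis, 111 mm below probe_handle; z along the axis, up.
- probe: The bore probe as a body, about 0.12 kg; its origin is the stem's lower end, z up along it.
- stand: The probe's fixed grey stand, to the left or the right: foot 80 x 80 mm, top plate 60 x 60 mm, its top 90 mm above the bench. The probe's collar rests on it and the stem hangs through an 18 mm hole: lift 80 mm to come free. Origin at the middle of its underside.
- bin: Small yellow open bin, 90 x 120 x 55 mm, on the side opposite the stand; origin at the middle of its underside. Not to be disturbed.
- dish: White round dish, 90 mm across, 20 mm high; origin at the middle of its underside. Not to be disturbed.
- screwdriver: Screwdriver lying on the bench. Not to be disturbed.
Mind the look-alikes: they are no part of the job. What is shaped like the stand but red is not meant.

How it is judged (in metres and radians):
On the way:
1. the link lies level and fully down in both saddle notches, let go, the probe still in its stand (x of link_mid in the frame of cradle_seat between -0.02 and 0.02 m and y of link_mid in the frame of cradle_seat between -0.005 and 0.005 m and z of link_mid in the frame of cradle_seat between 0.005 and 0.0105 m and angle between link_mid's own z axis and vertical below 0.05 rad and angle between the x axis of link_mid and the x axis of cradle_seat, either way round below 0.1 rad and contact force between the fingers and link below 0.1 N and linear speed of link below 0.02 m/s and horizontal distance between probe_tip and stand below 0.015 m), for 0.2 s.
At the end, for the whole second after the job is handed in: Link in both notches, let go, still: within 20 mm along, 5 mm across, 5-10.5 mm above the notch floors, level to 0.05 rad, aligned to 0.1 rad. Probe held still in the fingers, not touching link, stand or cradle, upright to 0.08 rad, tip within 5 mm of the eye axis, 10-35 mm below the eye (x of link_mid in the frame of cradle_seat between -0.02 and 0.02 m and y of link_mid in the frame of cradle_seat between -0.005 and 0.005 m and z of link_mid in the frame of cradle_seat between 0.005 and 0.0105 m and angle between link_mid's own z axis and vertical below 0.05 rad and angle between the x axis of link_mid and the x axis of cradle_seat, either way round below 0.1 rad and contact force between each of the fingers, probe and link below 0.1 N and linear speed of each of link, probe below 0.02 m/s and horizontal distance between probe_tip and link_eye below 0.005 m and z of probe_tip in the frame of link_eye between -0.043 and -0.018 m and angle between probe_handle's own z axis and vertical below 0.08 rad and contact force between the fingers and probe above 2 N and contact force between probe and stand below 0.1 N and contact force between each of probe, the fingers and cradle below 0.1 N); the arm keeps its last pose, push and grip.
It fails at once if the probe touches the link (contact force between probe and link above 0.3 N).
It fails at once if the link is dropped (linear speed of link above 0.5 m/s and contact force between the fingers and link below 0.1 N).
It fails at once if the bin, dish or screwdriver is moved more than 20 mm (distance of any of bin, dish, screwdriver from where it was at the start of the episode above 0.02 m).
It also fails if it takes over 58 s, if anything falls off the work surface, if the arm or the gripper's body presses on something with over 40 N, if the wrist force passes 120 N, or if a joint passes its speed limit or range.

## Working session

There is one attempt and no reset: what is moved stays moved. The work goes in short steps, each a Python script; the robot and the scene stay as the last script left them, time stands still between calls to the robot, and variables do not carry over. Pictures are saved under pics/ and viewed, at most 13 in all, crops included, and the job is handed in when it is done.

```bash
ls; mkdir -p pics; cat > h.py <<'E'
import numpy as np, cv2
from rig import robot
def save(n,im): cv2.imwrite('pics/'+n,cv2.cvtColor(im,cv2.COLOR_RGB2BGR))
def cloud(name,depth):
    i=robot.camera_info(name); f=240/np.tan(np.radians(i['vfov'])/2)
    v,u=np.mgrid[:480,:640]
    p=np.stack([(u-i['cx'])/f*depth,(v-i['cy'])/f*depth,depth],-1)
    V=np.array(i['view']); return (p-V[:3,3])@V[:3,:3]
def ray(name,uv,z):
    i=robot.camera_info(name); f=240/np.tan(np.radians(i['vfov'])/2); V=np.array(i['view']); R=V[:3,:3]
    uv=np.atleast_2d(uv).astype(float); d=np.c_[(uv[:,0]-i['cx'])/f,(uv[:,1]-i['cy'])/f,np.ones(len(uv))]@R
    c=-R.T@V[:3,3]; return c+d*((z-c[2])/d[:,2])[:,None]
E
python3 - <<'E'
from h import *
for n in('scene','top'):
    im,d=robot.grab_frame(n); save(n+'.png',im); np.savez('pics/'+n,im=im,d=d)
    i=robot.camera_info(n);print(n,i['vfov'],i['cx'],i['cy'],np.round(i['view'],3).tolist(),(d>0).mean())
print(robot.read_t(),robot.camera_info('wrist'))
E
```

```text
pics
scene 55.507842120618115 334.4772805171569 240.52409616038477 [[-0.794, 0.608, -0.006, 0.404], [0.427, 0.551, -0.717, -0.088], [-0.432, -0.573, -0.697, 1.212], [0.0, 0.0, 0.0, 1.0]] 0.9956998697916667
top 55.007236109236445 322.0245933408646 242.68429440513253 [[0.009, -1.0, 0.017, -0.08], [-0.998, -0.01, -0.059, 0.472], [0.059, -0.017, -0.998, 1.067], [0.0, 0.0, 0.0, 1.0]] 0.9959407552083334
0.1 {'vfov': 65.70646984690485, 'cx': 317.42664757431834, 'cy': 237.33342893627233, 'T_tool_cam': array([[-6.25093031e-04, -9.58259861e-01, -2.85897969e-01,
         7.83108693e-02],
       [ 9.99999461e-01, -3.61863426e-04, -9.73541360e-04,
        -4.65470397e-04],
       [ 8.29449589e-04, -2.85898423e-01,  9.58259570e-01,
        -1.58191088e-01],
       [ 0.00000000e+00,  0.00000000e+00,  0.00000000e+00,
         1.00000000e+00]])}
```

View pics/top.png

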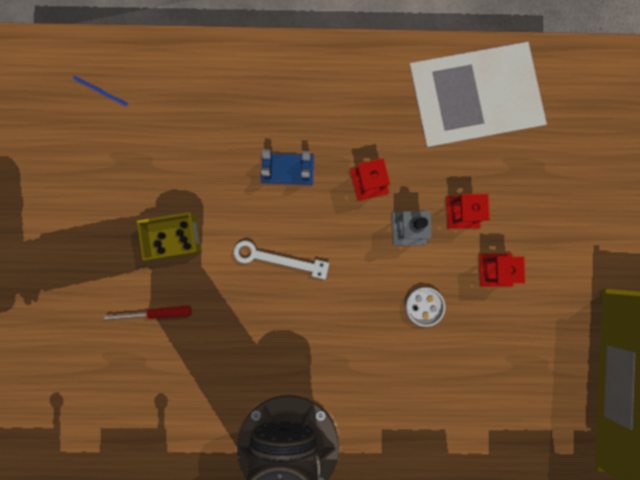

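View pics/scene.png

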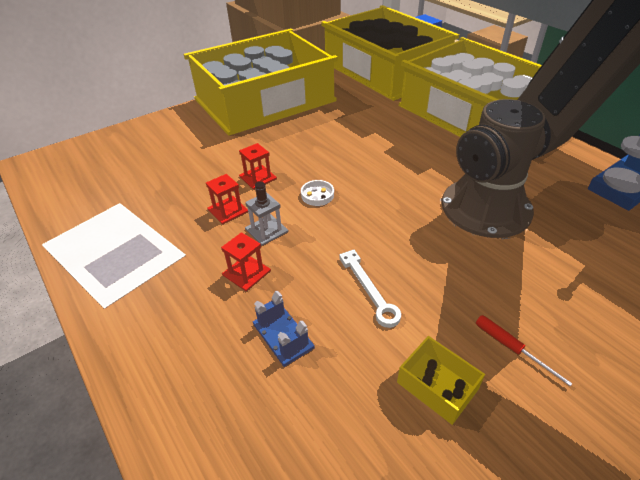

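Top view: link with eye at (245,252) and lug at (320,268), cradle at (288,168), bin (168,237), dish (426,306), screwdriver (150,313). Stand candidates are red at (370,180), (467,210) and (501,270), and grey at (411,228). The grey one fits, since it is grey and holds the black-handled probe. I'll confirm it in a crop and measure.

```bash
python3 - <<'E'
from h import *
T=np.load('pics/top.npz'); S=np.load('pics/scene.npz')
im=T['im']; C=cloud('top',T['d']); CS=cloud('scene',S['d'])
save('crop.png',cv2.resize(np.hstack([im[130:290,250:450],S['im'][140:300,190:390]]),(800,320),interpolation=cv2.INTER_CUBIC))
hsv=cv2.cvtColor(im,cv2.COLOR_RGB2HSV)
print('bench z',np.median(C[200:300,330:380,2]),np.std(C[280:300,340:370,2]))
# link
m=((hsv[...,1]<70)&(hsv[...,2]>110)).astype(np.uint8); w=np.zeros_like(m); w[225:295,220:345]=1; m*=w
c=max(cv2.findContours(m,cv2.RETR_CCOMP,cv2.CHAIN_APPROX_NONE)[0],key=cv2.contourArea)
cs,hi=cv2.findContours(m,cv2.RETR_CCOMP,cv2.CHAIN_APPROX_NONE)
for k,cc in enumerate(cs):
    if cv2.contourArea(cc)>20:
        print('link contour',hi[0][k][3],cv2.contourArea(cc),cv2.minEnclosingCircle(cc),cv2.minAreaRect(cc))
        r=cv2.minAreaRect(cc); print(np.round(ray('top',cv2.boxPoints(r),.016),4).tolist(),'cen',np.round(ray('top',[r[0]],.016),4))
# cradle from clouds
for n,P,I in(('top',C,im),('scene',CS,S['im'])):
    h=cv2.cvtColor(I,cv2.COLOR_RGB2HSV)
    b=(h[...,0]>100)&(h[...,0]<125)&(h[...,1]>120)&(P[...,2]<.1)
    c0=ray('top',[[288,168]],.03)[0,:2]
    near=np.linalg.norm(P[...,:2]-c0,axis=-1)<.1
    q=P[near&b&(abs(P[...,2]-.012)<.006)]; print(n,'base',len(q),cv2.minAreaRect(q[:,:2].astype(np.float32)))
    q=P[near&(P[...,2]>.07)&(P[...,2]<.085)]; print('saddle tops',len(q),q.mean(0),cv2.minAreaRect(q[:,:2].astype(np.float32)))
    # probe
    c1=ray('top',[[419,224]],.146)[0,:2]
    q=P[(np.linalg.norm(P[...,:2]-c1,axis=-1)<.03)&(P[...,2]>.1)]; print('handle',len(q),q.mean(0),q[:,2].max()); q=q[q[:,2]>.14]; print('handletop',len(q),q.mean(0))
E
```

```text
bench z -0.0001737496383947798 0.00204018248085858
link contour -1 1080.5 ((280.8702392578125, 259.7392883300781), 48.31808090209961) ((280.6529235839844, 259.811767578125), (96.20866394042969, 22.56077003479004), 12.52880859375)
[[0.4289, 0.1356, 0.016], [0.4804, 0.1253, 0.016], [0.4337, -0.0946, 0.016], [0.3822, -0.0836, 0.016]] cen [[0.4313 0.0207 0.016 ]]
link contour 0 122.5 ((244.5, 251.5), 6.670932292938232) ((244.75003051757812, 251.75003051757812), (12.020814895629883, 12.727920532226562), 45.0)
[[0.4485, 0.125, 0.016], [0.4698, 0.1045, 0.016], [0.4501, 0.0843, 0.016], [0.4289, 0.1049, 0.016]] cen [[0.4493 0.1047 0.016 ]]
top base 971 ((0.648617148399353, 0.008309658616781235), (0.1178019568324089, 0.06991782039403915), 88.26025390625)
saddle tops 144 [0.64859426 0.00614103 0.07418556] ((0.6491813659667969, 0.0076987892389297485), (0.10510671883821487, 0.054922252893447876), 88.4154052734375)
handle 155 [ 0.50854623 -0.27943308  0.13726825] 0.15160160529280997
handletop 105 [ 0.50966106 -0.2817842   0.14590829]
scene base 736 ((0.6483352184295654, 0.011579059064388275), (0.12300314754247665, 0.07100231945514679), 88.91964721679688)
saddle tops 188 [0.64810598 0.01444933 0.07382118] ((0.6480211615562439, 0.010564923286437988), (0.1071661040186882, 0.05533309653401375), 88.73705291748047)
handle 207 [ 0.51288635 -0.27462399  0.12802737] 0.1485043269353101
handletop 65 [ 0.51123592 -0.2781386   0.14484667]
```

View pics/crop.png

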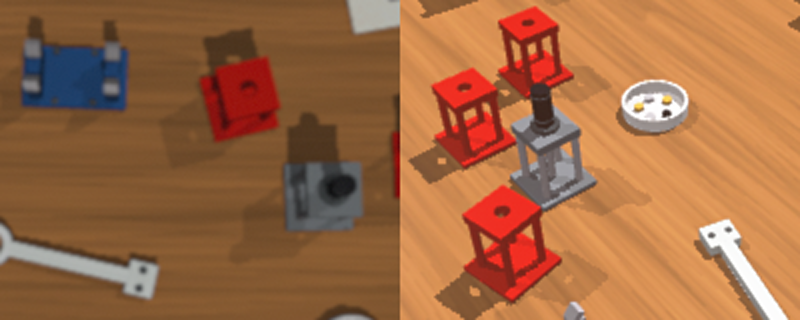

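The crop confirms it: the grey stand at (411,228) holds the black-handled probe (handle at 419,224), and the red ones are decoys. The measured sizes and heights match the description. Next are wrist-camera looks over the cradle and then the link.

```bash
cat >> h.py <<'E'
def wray(uv,z,p,R):
    i=robot.camera_info('wrist'); f=240/np.tan(np.radians(i['vfov'])/2); T=np.array(i['T_tool_cam'])
    uv=np.atleast_2d(uv).astype(float)-[i['cx'],i['cy']]; r=np.linalg.norm(uv,axis=1)+1e-9; th=r/f
    d=np.c_[uv/r[:,None]*np.sin(th)[:,None],np.cos(th)]@T[:3,:3].T@R.T
    c=p+R@T[:3,3]; return c+d*((np.asarray(z)-c[2])/d[:,2])[:,None]
def Rdown(deg):  # tool y (closing) at heading deg, z down; half turn nearest present joints
    y=np.array([np.cos(np.radians(deg)),np.sin(np.radians(deg)),0]); z=np.array([0,0,-1.])
    return np.c_[np.cross(y,z),y,z]
def best(pos,deg):
    q0=np.array(robot.read_qpos()); o=[]
    for k in(0,180):
        q=robot.ik(pos,Rdown(deg+k))
        if q is not None: o.append((abs(np.array(q)-q0).max(),k,np.round(q,1)))
    o.sort(key=lambda t:t[0]); return o
def look(name):
    p=np.array(robot.read_position());R=np.array(robot.read_tcp_rot()); im,d=robot.grab_frame('wrist')
    save(name+'.png',im); np.savez('pics/'+name,im=im,d=d,p=p,R=R); return im,p,R
E
python3 - <<'E'
from h import *
b=best([.648,.01,.2],-1.4); print(b)
b2=best([.43,.013,.2],-12); print(b2)
k=b[0][1]
robot.goto([.648,.01,.2],Rdown(-1.4+k)); robot.dwell(.3); a,_,_=look('w_cradle'); print(robot.read_t())
print(best([.43,.013,.2],-12))
robot.goto([.43,.013,.2],Rdown(-12+k)); robot.dwell(.3); c,_,_=look('w_link'); print(robot.read_t(),robot.read_qpos())
save('w2.png',cv2.resize(np.hstack([a,c]),(800,300)))
E
```

```text
[(np.float64(71.173094559646), 180, array([ 18.1,  19. ,  -5.1,   0. , -65.9, -19.5])), (np.float64(177.0096926976273), 0, array([ 18.1,  19. ,  -5.1,   0. , -65.9, 160.5]))]
[(np.float64(61.062931276743086), 180, array([ 28.2,  -2.1, -30.7,   0. , -61.4, -40.2])), (np.float64(156.2995294147244), 0, array([ 28.2,  -2.1, -30.7,   0. , -61.4, 139.8]))]
3.1917
[(np.float64(25.574282217127674), 180, array([ 28.2,  -2.1, -30.7,   0. , -61.4, -40.2])), (np.float64(159.28891780599633), 0, array([ 28.2,  -2.1, -30.7,   0. , -61.4, 139.8]))]
4.4167 [ 2.81844476e+01 -1.99730543e+00 -3.06569515e+01  1.97193395e-04
 -6.13953101e+01 -4.02036830e+01]
```

View pics/w2.png

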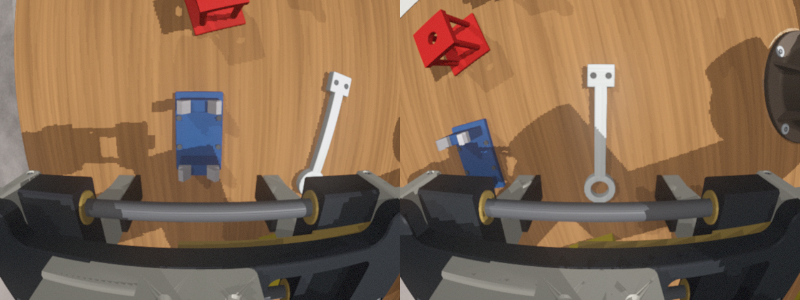

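Left (cradle view): the cradle is at full-frame px (317,218) with both saddles visible. Right (link view): eye at (320,300), lug at (320,120), shank straight up and down the frame. Now measuring both from these.

```bash
python3 - <<'E'
from h import *
Z=np.load('pics/w_link.npz'); hsv=cv2.cvtColor(Z['im'],cv2.COLOR_RGB2HSV)
m=((hsv[...,1]<60)&(hsv[...,2]>100)).astype(np.uint8); w=np.zeros_like(m); w[90:328,280:360]=1; m*=w
cs,hi=cv2.findContours(m,cv2.RETR_CCOMP,cv2.CHAIN_APPROX_NONE)
for k,c in enumerate(cs):
    if cv2.contourArea(c)<60: continue
    P=wray(c[:,0],.016,Z['p'],Z['R'])[:,:2].astype(np.float32)
    print('par',hi[0][k][3],cv2.contourArea(c),cv2.boundingRect(c),'circ',cv2.minEnclosingCircle(P),'rect',cv2.minAreaRect(P),'mean',P.mean(0))
    if hi[0][k][3]<0 and cv2.contourArea(c)>2000: L=P
d=np.array([.208,.978]);
for s0,s1 in((-.06,-.03),(-.02,.02),(.03,.055)):   # shank edges midline
    mid=np.array([.4297,.0128]); n=np.array([d[1],-d[0]]); s=(L-mid)@d; t=(L-mid)@n
    q=(s>s0)&(s<s1)&(abs(t)<.02); print('shank',s0,t[q&(t>0)].mean(),t[q&(t<0)].mean())
s=(L-mid)@d;print('ends',s.min(),s.max())
Z=np.load('pics/w_cradle.npz'); im=Z['im']; hsv=cv2.cvtColor(im,cv2.COLOR_RGB2HSV)
b=((hsv[...,0]>98)&(hsv[...,0]<128)&(hsv[...,1]>110)).astype(np.uint8); w=np.zeros_like(b); w[130:300,265:370]=1
c=max(cv2.findContours(b*w,cv2.RETR_EXTERNAL,cv2.CHAIN_APPROX_NONE)[0],key=cv2.contourArea)
P=wray(c[:,0],.012,Z['p'],Z['R'])[:,:2].astype(np.float32); print('cradle',cv2.boundingRect(c),cv2.minAreaRect(P))
save('c3.png',cv2.resize(im[130:300,255:385],(520,680-80),interpolation=cv2.INTER_CUBIC))
for y in(-.02,-.01,0,.01,.02,.03):
    q=abs(P[:,1]-y)<.006; x=P[q,0]; print(y,x[x>.648].mean(),x[x<.648].mean())
E
```

```text
par -1 6096.0 (294, 102, 51, 222) circ ((0.4302249550819397, 0.021428927779197693), 0.11194615811109543) rect ((0.43177464604377747, 0.021504566073417664), (0.22169217467308044, 0.05144868791103363), 78.0569839477539) mean [0.42867306 0.01238791]
par 0 431.0 (305, 290, 29, 21) circ ((0.4490320384502411, 0.1027316302061081), 0.01450368482619524) rect ((0.44901320338249207, 0.10295906662940979), (0.02516392432153225, 0.025275057181715965), 30.265583038330078) mean [0.44904232 0.10297182]
shank -0.06 0.007654822864028785 -0.010421159879379745
shank -0.02 0.007921986500827687 -0.00986609729850333
shank 0.03 0.008000844709344678 -0.009245052106908984
ends -0.10190870967721939 0.11976501571917533
cradle (282, 159, 73, 120) ((0.649093747138977, 0.020525258034467697), (0.11879788339138031, 0.06963137537240982), 88.41304779052734)
-0.02 0.66555065 0.6320048
-0.01 0.6764851 0.6216003
0 0.682568 0.6149173
0.01 0.6830492 0.6141482
0.02 0.68353033 0.6148761
0.03 0.67915523 0.6184511
```

View pics/c3.png

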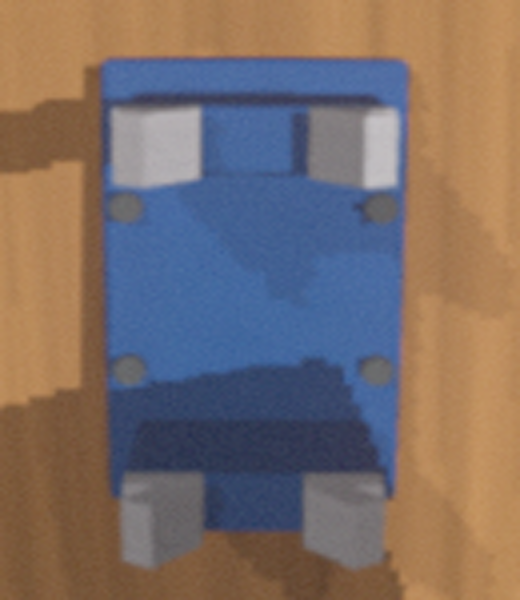

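The crop shows the base outline, both saddles and open notches, with the lateral centre at x≈0.649 and the axis at ≈88.5°, in agreement with the top and scene views. Next: pick the link and seat it.

```bash
python3 - <<'E'
from h import *
print('cradle ends',wray([[318.6,147.3],[318.6,270]],.012,np.load('pics/w_cradle.npz')['p'],np.load('pics/w_cradle.npz')['R']))
R=Rdown(168)
robot.move_gripper(.6)
robot.goto([.4293,.0125,.06],R); robot.servo_line([.4293,.0125,.004],speed=.08); print('pre',robot.read_force())
robot.move_gripper(0.0); print('grip',robot.read_grip_width(),robot.read_finger_force(),robot.read_force())
robot.servo_line([.4293,.0125,.16],speed=.12); print(robot.read_grip_width(),robot.read_force(),robot.read_ft_torque())
robot.goto([.6487,.0095,.16],Rdown(178.5)); robot.dwell(.3); look('w_held'); robot.servo_line([.6487,.0095,.09],speed=.1); robot.dwell(.2)
print('above',robot.read_position(),robot.read_force(),robot.read_ft_torque(),robot.read_t())
E
```

```text
cradle ends [[ 0.64656234 -0.04978836  0.012     ]
 [ 0.64944756  0.07116904  0.012     ]]
pre [0.48576619 0.27036323 0.22876725]
grip 0.19996061975316073 29.99919891357422 [-2.00846668  0.2701342   2.37633368]
0.19941612759689026 [-1.08867122  0.11151035 -2.25018072] [ 0.07982741 -0.03015239 -0.02133017]
above [0.64914572 0.00958027 0.09080212] [-0.18761567 -0.26517521 -2.63417383] [ 0.05870338 -0.00200775 -0.01161633] 11.0667
```

View pics/w_held.png

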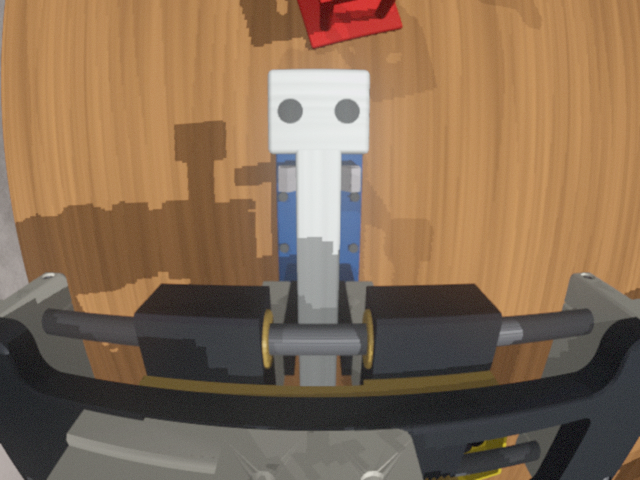

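The link is held square. The shank is centred at col 318 and the saddles are symmetric about col 319, so it lines up with the notches. Lowering with force watch.

```bash
python3 - <<'E'
from h import *
robot.servo_line([.6487,.0100,.064],speed=.05); f0=np.array(robot.read_force()); print(f0)
z=.064
while z>.054:
    z-=.001; robot.servo_line([.6487,.0100,z],speed=.03); f=np.array(robot.read_force())
    print(round(z,4),np.round(robot.read_position(),4),np.round(f-f0,2),np.round(robot.read_ft_torque(),2))
    if f[2]-f0[2]>4: break
    if np.hypot(*(f-f0)[:2])>15: break
print(robot.read_t())
E
```

```text
[-0.51811413 -0.30951953 -2.00260201]
0.063 [0.6488 0.01   0.0632] [0.98 0.41 0.13] [ 0.08 -0.04  0.03]
0.062 [0.6487 0.01   0.062 ] [ 1.13 -0.07 -0.33] [ 0.09 -0.04 -0.05]
0.061 [0.6486 0.01   0.0609] [ 0.54 -0.02 -0.47] [-0.01 -0.    0.02]
0.06 [0.6486 0.01   0.0599] [ 0.83 -0.49  0.46] [ 0.12 -0.07 -0.03]
0.059 [0.6489 0.01   0.0591] [0.57 0.56 0.73] [ 0.   -0.08  0.04]
0.058 [0.6489 0.01   0.0591] [-2.34  1.49  8.03] [ 0.31  1.11 -0.01]
13.2333
```

Contact came at TCP z=0.059, exactly the height for a seated link. Releasing, backing off and checking.

```bash
cat > eye.py <<'E'
from h import *
from itertools import product
def hole(im,proj,win,z):
    hsv=cv2.cvtColor(im,cv2.COLOR_RGB2HSV); x0,y0,x1,y1=win
    m=((hsv[...,1]<60)&(hsv[...,2]>90)).astype(np.uint8); w=np.zeros_like(m); w[y0:y1,x0:x1]=1; m*=w
    cs,hi=cv2.findContours(m,cv2.RETR_CCOMP,cv2.CHAIN_APPROX_NONE)
    for k,c in enumerate(cs):
        if cv2.contourArea(c)<40: continue
        P=proj(c[:,0],z)[:,:2].astype(np.float32)
        print('inner' if hi[0][k][3]>=0 else 'outer',cv2.contourArea(c),cv2.boundingRect(c),'ell',len(c)>5 and np.round(np.array(sum([list(cv2.fitEllipse(P)[0]),list(cv2.fitEllipse(P)[1])],[])),4),'rect',cv2.minAreaRect(P))
E
python3 - <<'E'
from eye import *
robot.move_gripper(.6); robot.dwell(.3); print(robot.read_finger_force(),robot.read_grip_width())
robot.servo_line([.6487,.010,.255],speed=.2); robot.dwell(.3); im,p,R=look('w_seat')
hole(im,lambda c,z:wray(c,z,p,R),(260,60,380,330),.071)
for n in('top','scene'):
    i2,d=robot.grab_frame(n); save(n+'2.png',i2); np.savez('pics/'+n+'2',im=i2,d=d)
print(robot.read_t(),p)
H=np.load('pics/w_held.npz');print('held shank',wray([[296,220],[342,220]],float(H['p'][2])+.012,H['p'],H['R']),H['p'])
save('seat2.png',np.hstack([im[60:460,160:480],cv2.resize(cv2.imread('pics/scene2.png')[250:390,210:370,::-1],(457,400))]))
E
```

```text
0.0 0.5996926446042617
outer 360.0 (329, 244, 21, 24) ell [0.6304 0.0536 0.0196 0.0253] rect ((0.6297118067741394, 0.0541289784014225), (0.02388245426118374, 0.019510911777615547), 89.01422119140625)
outer 43.5 (342, 145, 11, 54) ell [ 0.6219 -0.0382  0.0092  0.0777] rect ((0.6214039921760559, -0.02753862552344799), (0.04954453930258751, 0.00875814538449049), 88.1854476928711)
outer 9161.5 (285, 103, 65, 222) ell [0.6526 0.014  0.0573 0.2326] rect ((0.6510434150695801, 0.01916951686143875), (0.2220434695482254, 0.05879880115389824), 87.63700866699219)
inner 421.5 (303, 290, 29, 22) ell [0.6529 0.1023 0.0231 0.0276] rect ((0.6528177857398987, 0.10220693796873093), (0.025279749184846878, 0.02439744584262371), 46.22541046142578)
inner 1777.0 (285, 144, 24, 110) ell [ 6.689e-01 -2.000e-04  2.160e-02  1.256e-01] rect ((0.6686807870864868, -0.0020062364637851715), (0.10478901863098145, 0.02120451256632805), 88.23788452148438)
15.9083 [0.64854546 0.00995795 0.25424617]
held shank [[ 0.65690374 -0.03138676  0.17283057]
 [ 0.63824331 -0.03090871  0.17283057]] [0.64837193 0.0097566  0.16083057]
```

View pics/seat2.png

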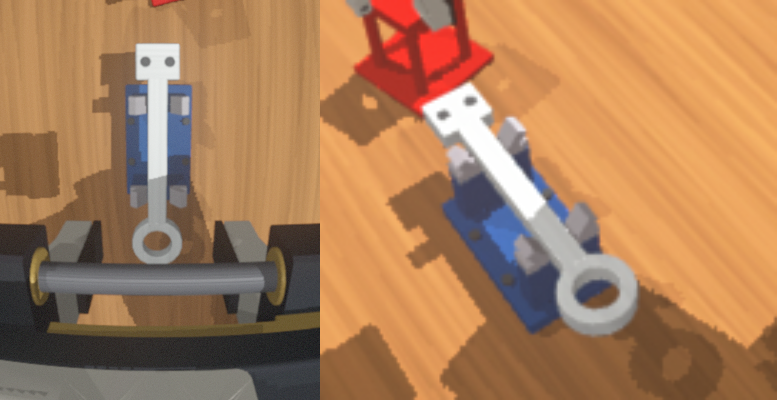

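The link is seated level in both notches (left half: eye at (317,301) in the frame; right half: scene view agrees). The bore's apparent centre is biased by the visible bore wall, so I'll look once from straight above the eye, then straight above the probe.

```bash
python3 - <<'E'
from eye import *
c=np.load('pics/w_seat.npz'); T=np.array(robot.camera_info('wrist')['T_tool_cam'])
off=c['R']@T[:3,3]; print('cam offset',off)
tgt=np.array([.652-off[0],.1055-off[1],.255]); robot.goto(tgt,Rdown(178.5)); robot.dwell(.3); im,p,R=look('w_eye')
hole(im,lambda c,z:wray(c,z,p,R),(200,10,440,300),.071)
i=robot.camera_info('wrist')
robot.move_gripper(1.0)
pr=np.array([.5105,-.280,.255]); print(best(pr,0),best(pr,90))
o=best(pr,-1.5); k=o[0][1]; R0=Rdown(-1.5+k); off=R0@T[:3,3]
robot.goto([pr[0]-off[0],pr[1]-off[1],.255],R0); robot.dwell(.3); im2,p2,R2=look('w_probe'); print(p2,robot.read_t(),k)
save('both.png',cv2.resize(np.hstack([im,im2]),(800,300)))
E
```

```text
cam offset [-0.00118845 -0.07739352  0.15821832]
outer 498.0 (384, 281, 37, 19) ell [0.571  0.2669 0.0216 0.0398] rect ((0.5693272948265076, 0.2664605975151062), (0.020574901252985, 0.040781956166028976), 86.79275512695312)
outer 496.0 (215, 281, 37, 19) ell [0.743  0.2622 0.0216 0.0397] rect ((0.744579553604126, 0.2616695463657379), (0.040665071457624435, 0.020592225715517998), 0.07783908396959305)
outer 384.5 (330, 61, 21, 29) ell [0.6302 0.0561 0.0185 0.0266] rect ((0.6308736801147461, 0.0544264018535614), (0.02656828984618187, 0.017726397141814232), 85.77499389648438)
outer 4677.5 (287, 10, 66, 149) ell [0.6466 0.0598 0.0552 0.1489] rect ((0.6493253707885742, 0.06094035878777504), (0.14102156460285187, 0.05892260745167732), 88.1999740600586)
inner 786.5 (301, 115, 33, 33) ell [0.6529 0.1063 0.0289 0.0292] rect ((0.6531051993370056, 0.10620181262493134), (0.02850135788321495, 0.02917630784213543), 43.14960479736328)
[(np.float64(43.07800154807875), 180, array([ -9.5,  10.9,  -8.9,   0. , -70.3,   9.5])), (np.float64(136.92199845192124), 0, array([  -9.5,   10.9,   -8.9,    0. ,  -70.3, -170.5]))] [(np.float64(46.921998451921226), 0, array([ -9.5,  10.9,  -8.9,   0. , -70.3, -80.5])), (np.float64(133.07800154807876), 180, array([ -9.5,  10.9,  -8.9,   0. , -70.3,  99.5]))]
[ 0.5121978  -0.20205102  0.25482184] 19.6417 180
```

View pics/both.png

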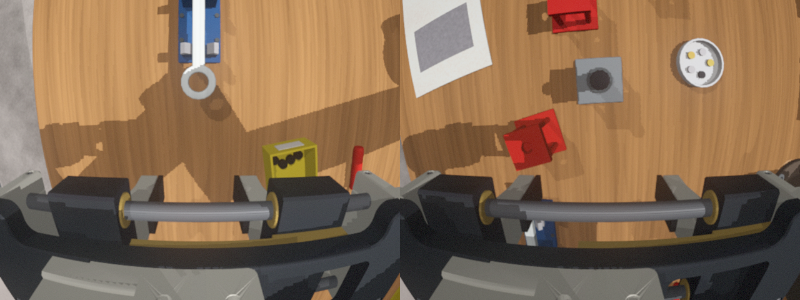

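Left: the eye is at (317,131), with a bore 29 mm across centred at (0.653,0.106). Right: the probe handle is at (318,128) in the grey stand, with the red decoys off to the sides. Now squeezing the handle along two perpendicular directions to centre it on the tool, then gripping.

```bash
python3 - <<'E'
from h import *
Z=np.load('pics/w_probe.npz'); im=Z['im']; v=im.max(-1)
m=(v<60).astype(np.uint8); w=np.zeros_like(m); w[95:162,285:352]=1
c=max(cv2.findContours(m*w,cv2.RETR_EXTERNAL,cv2.CHAIN_APPROX_NONE)[0],key=cv2.contourArea)
for z in(.146,.096):
    P=wray(c[:,0],z,Z['p'],Z['R'])[:,:2].astype(np.float32); print(z,cv2.boundingRect(c),cv2.minEnclosingCircle(P),P.mean(0))
h=wray([[c[:,0,0].min()/2+c[:,0,0].max()/2,c[:,0,1].min()/2+c[:,0,1].max()/2]],.146,Z['p'],Z['R'])[0]; print(h)
assert np.hypot(h[0]-.5105,h[1]+.280)<.008
x,y=h[:2]; zg=.103
Ra,Rb=Rdown(88.5),Rdown(178.5); print(robot.ik([x,y,.22],Ra)[5])
if abs(robot.ik([x,y,.22],Ra)[5])>100: Ra=Rdown(-91.5)
robot.goto([x,y,.22],Ra); robot.servo_line([x,y,zg],speed=.15); print(robot.read_force())
robot.move_gripper(0.0); print('g1',robot.read_grip_width(),robot.read_force(),robot.read_ft_torque())
robot.move_gripper(.6); 
robot.servo_line([x,y,.17],speed=.15); robot.goto([x,y,.17],Rb); robot.servo_line([x,y,zg],speed=.15)
robot.move_gripper(0.0); robot.dwell(.2); print('g2',robot.read_grip_width(),robot.read_force(),robot.read_ft_torque(),robot.read_position(),robot.read_t())
E
```

```text
0.146 (306, 135, 7, 5) ((0.5174006223678589, -0.2738746404647827), 0.0026726359501481056) [ 0.51735836 -0.27391464]
0.096 (306, 135, 7, 5) ((0.5186076164245605, -0.2728217840194702), 0.0031543660443276167) [ 0.51855737 -0.27286935]
[ 0.51740153 -0.27387309  0.146     ]Traceback (most recent call last):
  File "<stdin>", line 8, in <module>
AssertionError
```

The fixed threshold caught only a fragment of the handle, and the sanity check stopped the script before any motion. Using Otsu on the plate area instead.

```bash
cat > grab.py <<'E'
from h import *
Z=np.load('pics/w_probe.npz'); im=Z['im']; v=im.max(-1)
sub=v[102:154,292:344].copy(); t,m=cv2.threshold(sub,0,255,cv2.THRESH_BINARY_INV+cv2.THRESH_OTSU)
c=max(cv2.findContours(m,cv2.RETR_EXTERNAL,cv2.CHAIN_APPROX_NONE)[0],key=cv2.contourArea)[:,0]+[292,102]
P=wray(c,.146,Z['p'],Z['R'])[:,:2].astype(np.float32); (x,y),r=cv2.minEnclosingCircle(P); print(t,cv2.boundingRect(c),cv2.fitEllipse(P),x,y,r)
E
python3 grab.py; python3 - <<'E'
import cv2; a=cv2.imread('pics/w_probe.png')[85:175,270:365]; cv2.imwrite('pics/pc.png',cv2.resize(a,None,fx=5,fy=5,interpolation=cv2.INTER_CUBIC))
E
```

```text
110.0 (292, 109, 48, 40) ((0.5132733583450317, -0.2794420123100281), (0.02827783301472664, 0.035271745175123215), 101.13063049316406) 0.5138247013092041 -0.27744466066360474 0.018682952970266342
```

View pics/pc.png

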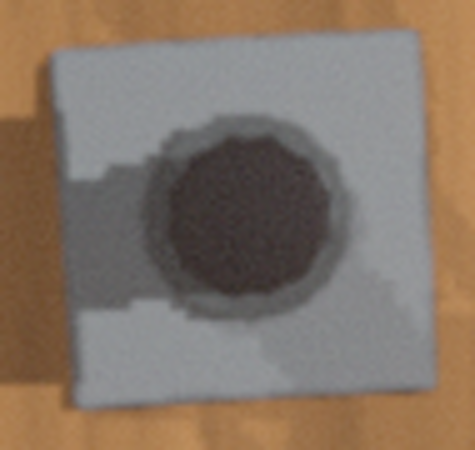

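The crop shows the handle disc centred at frame px (319.3,127.7), radius about 16 px, which is 12 mm as expected. Using that.

```bash
cat > g.py <<'E'
from h import *
Z=np.load('pics/w_probe.npz')
h=wray([[319.3,127.7],[335.4,127.7]],.146,Z['p'],Z['R']); print(h, np.linalg.norm(h[1]-h[0])); h=h[0]
assert np.hypot(h[0]-.5105,h[1]+.280)<.008
x,y=h[:2]; zg=.103
Rb=Rdown(178.5)
Ra=Rdown(88.5) if abs(robot.ik([x,y,.22],Rdown(88.5))[5])<=100 else Rdown(-91.5)
robot.goto([x,y,.22],Ra); robot.servo_line([x,y,zg],speed=.15); print(robot.read_force())
robot.move_gripper(0.0); print('g1',robot.read_grip_width(),robot.read_force(),robot.read_ft_torque())
robot.move_gripper(.6)
robot.servo_line([x,y,.19],speed=.15); robot.goto([x,y,.19],Rb); robot.servo_line([x,y,zg],speed=.15)
robot.move_gripper(0.0); robot.dwell(.2); print('g2',robot.read_grip_width(),robot.read_force(),robot.read_ft_torque(),robot.read_position(),robot.read_t())
robot.servo_line([x,y,.25],speed=.12); robot.dwell(.2); print('up',robot.read_grip_width(),robot.read_force(),robot.read_ft_torque(),robot.read_t())
E
python3 g.py
```

```text
[[ 0.50992111 -0.28035262  0.146     ]
 [ 0.49851439 -0.28011663  0.146     ]] 0.011409155616836222
[ 0.04136824 -0.36083443  0.67713381]
g1 0.26828003557049807 [ 0.53451202 -0.15366487  0.16382878] [ 0.00153795 -0.21385873 -0.0359205 ]
g2 0.2681424936259665 [-2.28306373  1.4808506   5.08152904] [ 0.49670181  0.5470917  -0.0301377 ] [ 0.51000882 -0.28040228  0.10335858] 27.2583
up 0.26807597631582514 [-0.28581513 -1.29403648 -0.16844242] [ 0.06499053 -0.00132996  0.01490543] 28.8333
```

Probe lifted (23.6 mm grip matches the handle). Now to the hover above the eye and a check of stem against eye in the scene camera.

```bash
cat > hv.py <<'E'
from h import *
R=Rdown(178.5); robot.goto([.6528,.1062,.25],R); robot.servo_line([.6528,.1062,.205],speed=.1); robot.dwell(.5)
p=np.array(robot.read_position()); print(p,robot.read_t(),np.array(robot.read_tcp_rot())[:,2])
ims=[robot.grab_frame('scene') for _ in range(4)]
im=ims[0][0]; d=np.median([i[1] for i in ims],0); np.savez('pics/hover',im=im,d=d,p=p)
C=cloud('scene',d)
q=(np.linalg.norm(C[...,:2]-p[:2],axis=-1)<.02)&(C[...,2]>.118)&(C[...,2]<.19)
S=C[q]; print('stem n',len(S),S.mean(0))
for a in(.12,.135,.15,.165):
    s=S[(S[:,2]>=a)&(S[:,2]<a+.015)]; print(a,len(s),s.mean(0) if len(s) else '')
i=robot.camera_info('scene'); f=240/np.tan(np.radians(i['vfov'])/2); V=np.array(i['view'])
pt=V[:3,:3]@np.array([.6528,.1062,.071])+V[:3,3]; print('eye px',pt[:2]/pt[2]*f+[i['cx'],i['cy']])
pt=V[:3,:3]@np.array([p[0],p[1],.113])+V[:3,3]; u=pt[:2]/pt[2]*f+[i['cx'],i['cy']]; print('tip px',u)
x,y=int(u[0]),int(u[1]); save('hover.png',cv2.resize(im[y-70:y+50,x-80:x+80],(800,600),interpolation=cv2.INTER_CUBIC)); print('crop org',x-80,y-70)
# eye from scene (before probe in view) : outer/inner on z=.071
from eye import hole
S2=np.load('pics/scene2.npz')['im']; e=V[:3,:3]@np.array([.6528,.1062,.071])+V[:3,3]; e=e[:2]/e[2]*f+[i['cx'],i['cy']]
x,y=e.astype(int); hole(S2,lambda c,z:ray('scene',c,z),(x-22,y-20,x+22,y+20),.071)
x,y=321,0
hole(np.load('pics/top2.npz')['im'],lambda c,z:ray('top',c,z),(215,125,275,190),.071)
E
python3 hv.py
```

```text
[0.65281699 0.10625372 0.20514567] 31.4583 [ 2.01244721e-04  5.92325909e-05 -9.99999978e-01]
stem n 111 [0.65485436 0.10926666 0.14642109]
0.12 32 [0.65472412 0.10931886 0.1275395 ]
0.135 28 [0.65491346 0.10938558 0.14296089]
0.15 33 [0.65488392 0.10917507 0.15813211]
0.165 16 [0.65462232 0.10955957 0.16949115]
eye px [306.20767996 350.56259788]
tip px [305.02000474 337.26518894]
crop org 225 267
outer 875.0 (284, 330, 37, 38) ell [0.6544 0.0964 0.0507 0.0917] rect ((0.6529919505119324, 0.0921010971069336), (0.09323006123304367, 0.05358228459954262), 84.87272644042969)
inner 125.0 (299, 347, 17, 12) ell [0.6543 0.1105 0.0215 0.0279] rect ((0.6542249917984009, 0.11032333225011826), (0.025039950385689735, 0.023463357239961624), 12.36097240447998)
outer 185.0 (232, 149, 19, 23) ell [0.6533 0.1071 0.0417 0.0485] rect ((0.6528193354606628, 0.10863390564918518), (0.049917109310626984, 0.04024147987365723), 0.7638412117958069)
```

View pics/hover.png

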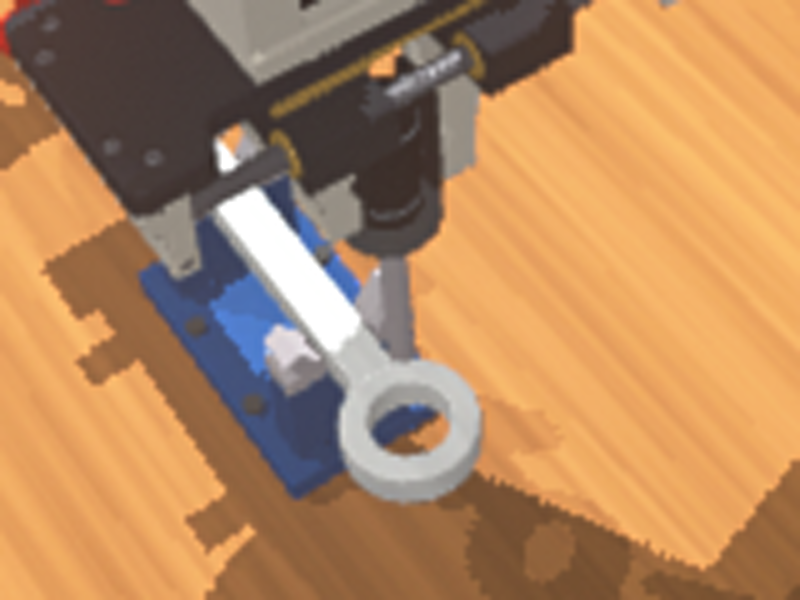

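In the crop, the stem tip is at (402,355) against a predicted (400,350), and the bore is centred near (410,420) against a predicted (406,418). The stem is upright. The scene view, corrected for wall bias, puts the eye at (0.652,0.106), the same as the wrist view. Lowering.

```bash
python3 - <<'E'
from h import *
t=[.6526,.1062]
robot.servo_line([*t,.17],speed=.06); f0=np.array(robot.read_force())
for z in(.155,.142,.1285):
    robot.servo_line([*t,z],speed=.05); print(z,np.round(np.array(robot.read_force())-f0,2))
robot.dwell(.6); p=robot.read_position(); print(p,robot.read_t(),robot.read_grip_width(),robot.read_finger_force())
im,d=robot.grab_frame('scene'); C=cloud('scene',d); i=robot.camera_info('scene')
save('fin.png',cv2.resize(im[290:400,230:380],(750,550),interpolation=cv2.INTER_CUBIC))
E
```

```text
0.155 [-1.6  -0.72 -0.07]
0.142 [-1.14 -1.06  0.53]
0.1285 [-0.31 -0.26 -0.6 ]
[0.6526259  0.10622091 0.12855928] 34.2667 0.2658346349324822 29.99978095293045
```

View pics/fin.png

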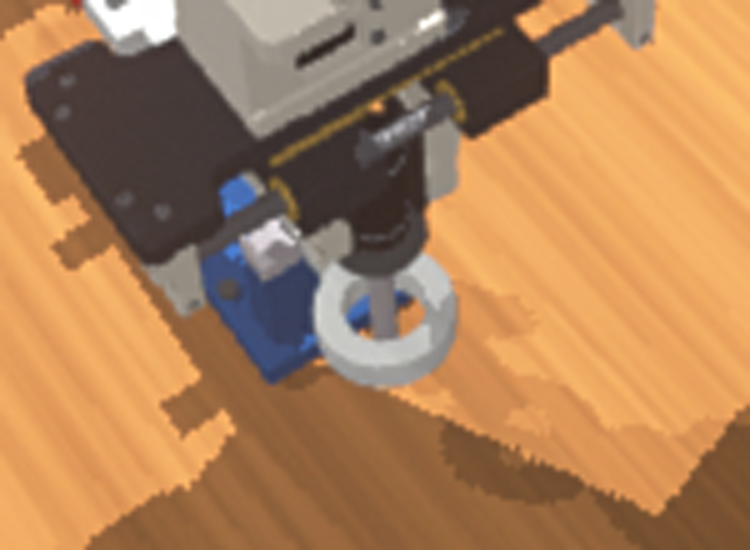

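The stem passes through the bore at crop (384,315), centred between the bore edges at about 342 and 428, with no contact force. Handing in.

```bash
python3 -c "
from rig import robot
print(robot.job_done(),robot.read_t())"
```

```text
the job is handed in; nothing more can be done
the job is handed in; nothing more can be done
```

I handed the job in at about 34 s of the 58 s allowed: the link sits level in both notches and released, and the probe is held upright and centred through its eye, by measurement with about 20 mm of stem below; no verdict came back.

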